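Clear the brush off the lathe bed and index the tailstock one hole back

TASK

Make room for a longer blank: first lay the green brush that lies on the lathe bed flat in the wide empty compartment of the aluminium tray, bristles over the black pad, and let go of it. Then pull up the red lock plunger of the tailstock, slide the tailstock to the next hole away from the yellow headstock and let the pin go fully home in it. Finish while still holding the red knob in the gripper with the pin fully down; leave everything else where it is.

Things in the scene. Friction and masses are not known exactly. Their poses are not given: they have to be found in the camera images.
- lathe: Fixed lathe. z up, +y along the bed to the yellow headstock, -x its front. Origin on the table, 40 mm behind the hole where the pin starts. Bed top flat, 60 mm above the table, x -60..50, y -265..110 mm. Headstock from y=165, 165 mm high; chuck and brass blank reach to y=70 (axis x=10, height 105). Row of 12 mm square index holes at x=-40, y=40, 0, -40, -80 mm.
- tailstock (a joint): Slide of the grey and yellow tailstock, m: 0 in the hole where it starts, positive away from the headstock (lathe -y). Next hole away: 0.040 (pitch 40 mm). Stops -0.043 and 0.083. Friction about 2 N; locked (2 mm play each way) while the pin is in a hole. Its foot ends 50 mm from the pin on the side away from the headstock; an ear in front carries the plunger; top 127 mm above the table.
- plunger (a joint): Travel of the tailstock's vertical spring lock plunger, m: 0 = pin fully home (10 mm deep), 0.020 = pulled fully up by its red knob. The pin (8 mm thick, round tip) is clear of the bed above 0.010. The spring pushes down with 4.5 N home, 7.5 N fully up. Lowered between holes, the pin rests on the bed at about 0.010.
- knob: Red upright cylindrical knob on the plunger, 30 mm across, 32 mm high; origin at its centre, 151 mm above the table with the pin home. It rides with plunger and tailstock. Nothing on the tailstock is taller than its underside (135 mm), so it can be gripped from straight above at any yaw.
- boss (a point): Point on the bed's surface on the plunger's axis; moves with the tailstock.
- next_hole (a point): Centre of the mouth of the next hole away from the headstock, at the bed's surface (60 mm above the table); fixed to the lathe.
- brush: Loose flat brush lying along the bed in the tailstock's way: 180 mm long, 16 mm thick, about 0.09 kg. Origin at mid length on its underside, z up; +x to the bristle end. Green handle 22 mm wide (y) from x=-60 to 15 mm: grip it there. Steel ferrule 44 mm wide, x 15..47, then pale bristles 42 mm wide. Balances near x=0.
- brush_tip (a point): End of the bristles, at mid width and 8 mm above the brush's underside.
- tray: Fixed aluminium tray, 260 (x) by 150 mm (y), walls 26 mm high, 4 mm thick; origin on the table under its centre. A 20 mm high divider along x at y=-21 mm parts it: the wide empty compartment (y -19..71 mm, 252 mm long) is for the brush, the narrow one holds a bracket. The black pad covers the wide compartment's +x end (x 34..124 mm). Floor 5 mm above the table.
- brush_place (a point): Centre of the wide compartment's floor, 5 mm above the table.
- bracket: Bystander: dark steel bracket, 90 by 24 mm, lying in the tray's narrow compartment. Leave it.
- tub: Bystander: small clear bluish plastic tub, 100 by 70 by 35 mm. Leave it.
- wrench: Bystander: steel wrench, 180 mm long, lying on the table. Leave it.
- oiler: Bystander: amber oil bottle, 52 mm across, 120 mm high. Leave it.
Mind the look-alikes: they are no part of the job. Leave any blue or pink look-alike of the brush alone.

How it is judged:
On the way, in this order (a step that is already met when the one before it is completed fails the run):
1. the brush lies flat in the wide compartment, bristles over the black pad, let go (z of brush in the frame of tray between 0 and 0.011 m and y of brush in the frame of tray between -0.019 and 0.071 m and x of brush in the frame of tray between -0.056 and 0.056 m and x of brush_tip in the frame of tray above 0.034 m and y of brush_tip in the frame of tray between -0.019 and 0.071 m and angle between brush's own z axis and vertical below 0.12 rad and angle between the x axis of brush and the x axis of tray, either way round below 0.3 rad and linear speed of brush below 0.02 m/s and contact force between the fingers and brush below 0.1 N), for 0.2 s.
2. the plunger is pulled clear of its hole (value of joint plunger above 0.0115 m), for 0.05 s.
3. the tailstock is at the next hole with the pin fully home (value of joint tailstock between 0.037 and 0.043 m and value of joint plunger below 0.002 m), for 0.2 s.
At the end, for the whole second after the job is handed in: Brush let go, flat in the wide compartment (within 6 mm of its floor, in line to 0.3 rad), bristle end over the pad; tailstock at rest within 3 mm of the next hole, pin home to 2 mm; the fingers still hold the red knob with over 2 N; no bystander moved 30 mm (all of step 1 and all of step 3 and contact force between the fingers and knob above 2 N and velocity of joint tailstock between -0.01 and 0.01 m/s); the arm keeps its last pose, push and grip.
It fails at once if a bystander was pushed more than 30 mm (distance of any of bracket, tub, wrench, oiler from where it was at the start of the episode above 0.03 m).
It fails at once if the oil bottle was tipped (angle between oiler's own z axis and vertical above 0.5 rad).
It also fails if it takes over 58 s, if anything falls off the work surface, if the arm or the gripper's body presses on something with over 40 N, if the wrist force passes 120 N, or if a joint passes its speed limit or range.

ROBOT

A 6-joint arm with a two-finger parallel gripper is mounted at the origin on the work surface. World frame = base frame: x ahead of the robot, y to its left, z up, the work surface at z = 0. Lengths are in m, angles in rad, forces in N, time in s.
With the tool pointing down it reaches from about 0.375 to 0.925 m from the base axis. Payload 5.7 kg.
Tool frame: the origin (TCP) lies at the very end of the fingers, on their centre line; the grasp point (between the pads) lies 19 mm behind it; z points along the fingers, y is the direction in which the jaws open and shut (so a half turn about z gives the same grasp; the last joint's range is limited). The gripper opens to 88 mm and grips with 3 to 60 N. Pads are 20 mm wide; open, the fingers measure 115 mm over their backs; the gripper's body (75 mm by 178 mm) begins 61 mm behind the grasp point.
Start: joints at [1.227, 0.359, 1.51, -0, 1.272, -0.115], TCP at [0.136, 0.584, 0.223] pointing down, gripper open.
Joint ranges: [-2.97, 2.97], [-1.01, 2.36], [0.21, 2.38], [-0.96, 4.11], [0.2, 2.71], [-2.98, 2.98]. Speed limits (rad/s): [2.39, 2.39, 3.14, 3.14, 3.14, 3.14].

INTERFACE

Orientations are given as a 3x3 rotation matrix whose columns are the frame's x, y, z axes.
In Python, from station import read_state, capture, camera_info, finish_job gives the robot as it stands.
- The arm moves only by the tool carry_out, never from a script. Its arguments are lists of equal length, an entry for each row: "translation": the shift along the tool's x, y, z in cm, a list of three; "twist": the turn, a rotation vector about the tool's x, y, z in degrees, a list of three; "gripper": the opening, from -1 (shut) to 1 (fully open). In form: {"translation": [[x, y, z], ...], "twist": [[wx, wy, wz], ...], "gripper": [gripper, ...]}. A call has 1 to 10 rows; each row shifts and turns the pose as measured when the row begins, along the tool's axes as they then stand; what a row does not reach is not made up. A row lasts 1/8 s, in which the tool goes at most 62.5 mm and 10.7 degrees, less where a joint would pass 70% of its speed; a pose out of reach is approached as far as the arm can. A call is refused whole if a number of a shift passes 6.25 or a number of a turn 10.7, either way. A call with a gripper value outside its range is refused whole. The fingers move at their own pace and stop on an object; the grip force is fixed at half the most. Time passes only in rows, so rows that do not move let the fingers close. It gives the time, the measured TCP pose, the force and the opening at its end, in the units of the state.
- read_state(): the state, without advancing time (a new reading comes with each control period).
- capture(name): name is "scene" or "top" or "wrist"; returns the picture (384x512x3 uint8, red, green, blue); there is no depth.
- camera_info(name): a dict with "K" (3x3 intrinsics, pixels), "dist" ([k1, k2, p1, p2, k3] as OpenCV has them; the pictures are not rectified), "T" (4x4, takes a point from camera to world coordinates). Camera axes: x right, y down, z forward; pixel columns grow to the right and rows downward; lengths in m; the calibration is good to about 2 mm. A picture is of the moment at which its call begins: read the wrist's pose just before it. camera_info takes no time and is no camera call; for the wrist camera it gives the pose at the moment of the call.
- finish_job(): hands the job in, once; it reports no verdict.
The state is a dict: "clock": time; "q": joint angles; "joint_vel": joint speeds; "joint_torque": joint torques, N m; "position": TCP position; "eef_rot": TCP orientation; "force": force on the tool from outside, world axes, zero at the start; "wrist_torque": the same for the moment, N m; "finger_gap": finger opening in m.
Only numpy, scipy, OpenCV 4.12 (cv2) and the standard library are available. Lean on these libraries where they do the work, as an engineer would, in place of code of your own. Each camera call takes 0.05 s, during which the arm holds its last target. There are 200 camera calls.

## Working session

There is one attempt and no reset: what is moved stays moved. The work goes in short steps, Python scripts to look and compute and a tool call to move; the robot and the scene stay as the last step left them, time stands still between calls to the robot, and variables do not carry over. Pictures are saved under pics/ and viewed, about 8 in all and at most 12, crops included, and the job is handed in when it is done.

Besides the shell and the picture viewer there is one more tool, called after "Emit:" by a JSON object that holds its "op" and its "data". carry_out: Moves the arm, as the interface text tells. Its arguments: {"type":"object","properties":{"translation":{"type":"array"},"twist":{"type":"array"},"gripper":{"type":"array"}},"required":["translation","twist","gripper"]}

```bash
ls; mkdir -p pics
cat > h.py <<'E'
import numpy as np, cv2
from station import read_state, capture, camera_info, finish_job
def snap(n,f=None):
    ci=camera_info(n); im=capture(n)
    if f: cv2.imwrite('pics/'+f,im[:,:,::-1])
    return im,ci
def ray(ci,px):
    p=cv2.undistortPoints(np.array([[px]],float),np.array(ci['K']),np.array(ci['dist']))[0,0]
    T=np.array(ci['T']); return T[:3,3],T[:3,:3]@np.array([p[0],p[1],1])
def onz(ci,px,z):
    o,d=ray(ci,px); return o+d*(z-o[2])/d[2]
E
python3 - <<'E'
from h import *
a,c=snap('scene','scene0.png');b,d=snap('top','top0.png')
for k in (c,d): print(np.round(k['K'],1).tolist(),np.round(k['T'],3).tolist())
s=read_state();print(s['clock'],s['position'],np.round(s['eef_rot'],3).tolist(),s['finger_gap'],s['force'])
cv2.imwrite('pics/both.png',np.hstack([a,b])[:,:,::-1])
E
```

```text
pics
[[360.5, 0.0, 259.7], [0.0, 360.5, 185.3], [0.0, 0.0, 1.0]] [[0.277, 0.804, -0.527, 1.121], [0.961, -0.239, 0.141, -0.236], [-0.012, -0.545, -0.838, 0.99], [0.0, 0.0, 0.0, 1.0]]
[[459.7, 0.0, 257.8], [0.0, 459.7, 186.4], [0.0, 0.0, 1.0]] [[0.006, -0.986, 0.164, 0.307], [-1.0, -0.006, 0.003, -0.084], [-0.002, -0.164, -0.987, 1.695], [0.0, 0.0, 0.0, 1.0]]
0.1 [0.13593409 0.58378475 0.22191963] [[-0.974, 0.227, -0.0], [0.227, 0.974, -0.001], [0.0, -0.002, -1.0]] 0.08752069070638652 [0.02490983 0.15189499 0.22697852]
```

View pics/scene0.png

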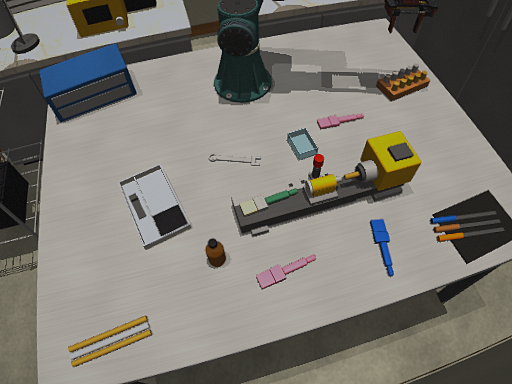

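View pics/top0.png

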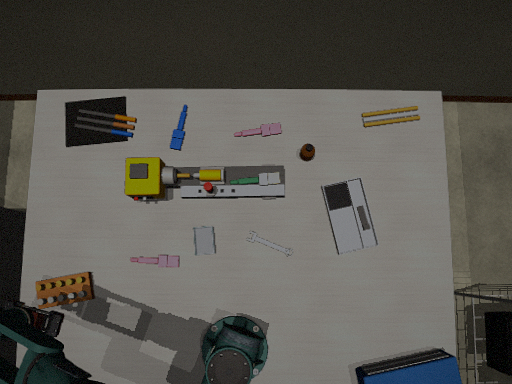

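Candidates in top: green brush on the bed (245,181); look-alikes pink (258,130), pink (155,261), blue (178,128). The green one is the one to take. Red knob is at (208,187), the tray at (348,215) with the black pad at its far end (339,195). Next I'll measure and check in a close crop.

Run:
```python
from h import *
t,ci=snap('top'); s,cs=snap('scene')
h=cv2.cvtColor(t,cv2.COLOR_RGB2HSV); H,S,V=[h[:,:,i].astype(int) for i in range(3)]
def blob(m,box,name,im=None):
    x0,y0,x1,y1=box; k=np.zeros(m.shape,np.uint8); k[y0:y1,x0:x1]=m[y0:y1,x0:x1]
    n,l,st,c=cv2.connectedComponentsWithStats(k); i=1+np.argmax(st[1:,4]); 
    pts=np.argwhere(l==i)[:,::-1].astype(np.float32); r=cv2.minAreaRect(pts)
    print(name,st[i],np.round(c[i],1),[np.round(q,1).tolist() for q in cv2.boxPoints(r)]); return c[i],cv2.boxPoints(r)
g,gb=blob((H>45)&(H<85)&(S>100)&(V>40),(220,160,300,205),'green')
k,_=blob(((H<8)|(H>172))&(S>150)&(V>90),(190,170,225,205),'red')
p,pb=blob((V<60),(320,170,365,215),'pad')
tr,tb=blob((V>150)&(S<25),(315,170,385,260),'tray')
b,_=blob((V>130)&(S<90),(255,168,282,188),'bristle')
print('green',onz(ci,g,.068),'bristle',onz(ci,b,.07),'knob',onz(ci,k,.165))
print('pad',[onz(ci,q,.006).round(3).tolist() for q in pb])
print('tray',[onz(ci,q,.02).round(3).tolist() for q in tb])
# scene knob
h2=cv2.cvtColor(s,cv2.COLOR_RGB2HSV); H2,S2,V2=[h2[:,:,i].astype(int) for i in range(3)]
k2,_=blob(((H2<8)|(H2>172))&(S2>150)&(V2>90),(300,145,335,180),'red2'); 
o1,d1=ray(ci,k);o2,d2=ray(cs,k2)
A=np.stack([d1,-d2],1);x=np.linalg.lstsq(A,o2-o1,rcond=None)[0];print(o1+d1*x[0],o2+d2*x[1])
c1=cv2.resize(t[145:225,115:300],None,fx=4,fy=4,interpolation=cv2.INTER_CUBIC)
c2=cv2.resize(t[165:265,310:390],None,fx=2.8,fy=2.8,interpolation=cv2.INTER_CUBIC)
cv=np.zeros((600,740,3),np.uint8);cv[:320]=c1;cv[320:600,:224]=c2
c3=cv2.resize(s[140:240,225:340],None,fx=2.8,fy=2.8,interpolation=cv2.INTER_CUBIC);cv[320:600,240:240+322]=c3
cv2.imwrite('pics/crop.png',cv[:,:,::-1])
```

```text
green [230 177  29   7 144] [245.2 180.5] [[229.6999969482422, 179.1999969482422], [258.0, 176.60000610351562], [258.5, 182.10000610351562], [230.1999969482422, 184.6999969482422]]
red [204 182   8   8  52] [207.5 185.8] [[204.0, 182.0], [211.0, 182.0], [211.0, 189.0], [204.0, 189.0]]
pad [324 181  29  29 539] [337.7 195.8] [[323.6000061035156, 186.39999389648438], [345.8999938964844, 180.8000030517578], [352.0, 205.0], [329.6000061035156, 210.60000610351562]]Traceback (most recent call last):
  File "<stdin>", line 12, in <module>
  File "<stdin>", line 6, in blob
    return _wrapfunc(a, 'argmax', axis=axis, out=out, **kwds)
    return bound(*args, **kwds)
ValueError: attempt to get argmax of an empty sequence
```

Run:
```python
from h import *
t,ci=snap('top'); s,cs=snap('scene')
h=cv2.cvtColor(t,cv2.COLOR_RGB2HSV); H,S,V=[h[:,:,i].astype(int) for i in range(3)]
def blob(m,box,name):
    x0,y0,x1,y1=box; k=np.zeros(m.shape,np.uint8); k[y0:y1,x0:x1]=m[y0:y1,x0:x1]
    n,l,st,c=cv2.connectedComponentsWithStats(k); 
    if n<2: print(name,'none'); return None,None
    i=1+np.argmax(st[1:,4]); r=cv2.minAreaRect(np.argwhere(l==i)[:,::-1].astype(np.float32))
    print(name,st[i],np.round(c[i],1),np.round(r[2],1)); return c[i],cv2.boxPoints(r)
g,gb=blob((H>45)&(H<85)&(S>100)&(V>40),(220,160,300,205),'green')
k,_=blob(((H<8)|(H>172))&(S>150)&(V>90),(190,170,225,205),'red')
p,pb=blob((V<60),(320,170,365,215),'pad')
print('green',onz(ci,g,.068),[onz(ci,q,.07).round(3).tolist() for q in gb],'knob',onz(ci,k,.165))
print('pad',onz(ci,p,.006),[onz(ci,q,.006).round(3).tolist() for q in pb])
h2=cv2.cvtColor(s,cv2.COLOR_RGB2HSV); H2,S2,V2=[h2[:,:,i].astype(int) for i in range(3)]
k2,_=blob(((H2<8)|(H2>172))&(S2>150)&(V2>90),(300,145,335,180),'red2')
o1,d1=ray(ci,k);o2,d2=ray(cs,k2)
x=np.linalg.lstsq(np.stack([d1,-d2],1),o2-o1,rcond=None)[0];print(o1+d1*x[0],o2+d2*x[1])
# also green, scene
g2,_=blob((H2>45)&(H2<85)&(S2>100)&(V2>40),(255,170,300,215),'green2')
if g2 is not None: print('green scene',onz(cs,g2,.07))
c1=cv2.resize(t[145:225,115:300],None,fx=4,fy=4,interpolation=cv2.INTER_CUBIC)
c2=cv2.resize(t[165:265,310:390],None,fx=2.8,fy=2.8,interpolation=cv2.INTER_CUBIC)
cv=np.zeros((600,740,3),np.uint8);cv[:320]=c1;cv[320:600,:224]=c2
c3=cv2.resize(s[140:240,225:340],None,fx=2.8,fy=2.8,interpolation=cv2.INTER_CUBIC);cv[320:600,240:240+322]=c3
cv2.imwrite('pics/crop.png',cv[:,:,::-1])
```

```text
green [230 177  29   7 143] [245.3 180.4] 84.3
red [203 182   9   8  53] [207.4 185.8] 90.0
pad [324 181  29  29 542] [337.8 195.8] 76.0
green [ 0.5977485  -0.03514698  0.068     ] [[0.601, 0.021, 0.07], [0.612, -0.08, 0.07], [0.593, -0.082, 0.07], [0.582, 0.018, 0.07]] knob [0.56139558 0.08989396 0.165     ]
pad [ 0.55297494 -0.37753152  0.006     ] [[0.588, -0.325, 0.006], [0.61, -0.41, 0.006], [0.519, -0.43, 0.006], [0.498, -0.346, 0.006]]
red2 [314 154  10   8  63] [318.6 157.5] 90.0
[0.56096041 0.08959676 0.16761219] [0.56157901 0.09144232 0.16792523]
green2 [265 189  33  15 193] [280.2 195.6] 71.6
green scene [ 0.59615688 -0.03179157  0.07      ]
```

View pics/crop.png

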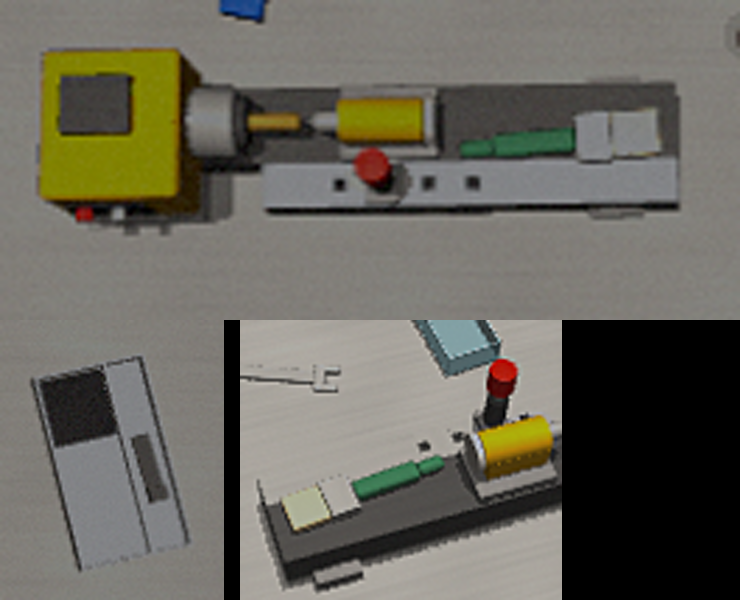

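The crop confirms the green brush lying along the bed, bristles toward -y, tilted about 6°. Index holes are visible at crop (428,183) and (472,183), and the pad is at the tray's +x end. Now I'll plan the moves.

```bash
cat >> h.py <<'E'
def plan(p,yaw,n):
    """rows to bring TCP to p, jaw axis (tool y) to yaw deg, tool vertical; prints cm/deg in tool axes"""
    s=read_state(); R=np.array(s['eef_rot']); p0=np.array(s['position'])
    y0=np.degrees(np.arctan2(R[1,1],R[0,1])); dy=(yaw-y0); d=(np.array(p)-p0)/n*100
    print('at',p0.round(4),'yaw',round(y0,1),'t',s['clock'],'gap',round(s['finger_gap'],4),'F',np.round(s['force'],1),'tilt',R[:,2].round(3))
    out=[]
    for i in range(n):
        a=np.radians(y0+dy*i/n); Y=np.array([np.cos(a),np.sin(a),0]); Z=np.array([0,0,-1.]); X=np.cross(Y,Z)
        out.append([round(float(v@d),2) for v in (X,Y,Z)])
    print(out,'twist z',round(-dy/n,2))
E
python3 - <<'E'
from h import *
ci=camera_info('top')
for n,q in dict(h40=(340,184),hm40=(428,183),hm80=(473,183)).items(): print(n,onz(ci,(115+q[0]/4-.4,145+q[1]/4-.4),.06).round(4))
plan([.601,-.063,.2],6.3,16)
E
```

```text
h40 [0.561  0.1296 0.06  ]
hm40 [0.5624 0.0502 0.06  ]
hm80 [0.5627 0.0097 0.06  ]
at [0.136  0.5841 0.2223] yaw 76.9 t 0.3 gap 0.0878 F [-0.1  0.1  0.3] tilt [-0.    -0.001 -1.   ]
[[-3.75, -3.28, 0.14], [-3.99, -2.98, 0.14], [-4.21, -2.67, 0.14], [-4.4, -2.33, 0.14], [-4.57, -1.99, 0.14], [-4.71, -1.63, 0.14], [-4.82, -1.27, 0.14], [-4.9, -0.89, 0.14], [-4.95, -0.51, 0.14], [-4.98, -0.13, 0.14], [-4.97, 0.25, 0.14], [-4.94, 0.64, 0.14], [-4.88, 1.01, 0.14], [-4.78, 1.39, 0.14], [-4.66, 1.75, 0.14], [-4.51, 2.1, 0.14]] twist z 4.41
```

Emit:
{"op": "carry_out", "data": {"translation": [[-3.75,-3.28,0.1],[-4,-3,0.1],[-4.2,-2.7,0.1],[-4.4,-2.3,0.1],[-4.6,-2,0.1],[-4.7,-1.6,0.1],[-4.8,-1.3,0.1],[-4.9,-0.9,0.1],[-4.95,-0.5,0.1],[-5,-0.1,0.1]], "twist": [[0,0,4.4],[0,0,4.4],[0,0,4.4],[0,0,4.4],[0,0,4.4],[0,0,4.4],[0,0,4.4],[0,0,4.4],[0,0,4.4],[0,0,4.4]], "gripper": [1,1,1,1,1,1,1,1,1,1]}}

```text
clock: 1.55
position: [0.4316, 0.1688, 0.2128]
eef_rot: [[-0.528, 0.849, 0.005], [0.849, 0.528, 0.004], [0.001, 0.006, -1.0]]
force: [0.7, 0.5, -0.2]
finger_gap: 0.0881
```

```bash
python3 -c "
from h import *
plan([.601,-.063,.2],6.3,7)"
```

```text
at [0.4316 0.1688 0.2128] yaw 31.8 t 1.55 gap 0.0881 F [ 0.7  0.5 -0.2] tilt [ 0.005  0.004 -1.   ]
[[-4.09, 0.31, 0.18], [-4.06, 0.57, 0.18], [-4.02, 0.83, 0.18], [-3.96, 1.08, 0.18], [-3.88, 1.33, 0.18], [-3.79, 1.57, 0.18], [-3.68, 1.81, 0.18]] twist z 3.65
```

Emit:
{"op": "carry_out", "data": {"translation": [[-4.1,0.3,0.1],[-4.1,0.6,0.1],[-4,0.8,0.1],[-4,1.1,0.1],[-3.9,1.3,0.1],[-3.8,1.6,0.1],[-3.7,1.8,0.1],[0,0,0]], "twist": [[0,0,3.65],[0,0,3.65],[0,0,3.65],[0,0,3.65],[0,0,3.65],[0,0,3.65],[0,0,3.65],[0,0,0]], "gripper": [1,1,1,1,1,1,1,1]}}

```text
clock: 2.55
position: [0.6068, -0.0777, 0.2058]
eef_rot: [[-0.089, 0.996, 0.008], [0.996, 0.089, 0.004], [0.003, 0.008, -1.0]]
force: [-0.5, 0.8, 0.2]
finger_gap: 0.0878
```

Run:
```python
from h import *
w,ci=snap('wrist','w1.png')
h=cv2.cvtColor(w,cv2.COLOR_RGB2HSV); H,S,V=[h[:,:,i].astype(int) for i in range(3)]
m=((H>45)&(H<85)&(S>100)&(V>40)).astype(np.uint8)
n,l,st,c=cv2.connectedComponentsWithStats(m);i=1+np.argmax(st[1:,4]);print(st[i],c[i])
r=cv2.minAreaRect(np.argwhere(l==i)[:,::-1].astype(np.float32));print([onz(ci,q,.073).round(4).tolist() for q in cv2.boxPoints(r)],onz(ci,c[i],.073))
plan([.601,-.063,.062],6.3,4)
```

```text
[ 237   77   23  108 2040] [247.79509804 133.75833333]
[[0.5805, 0.0209, 0.073], [0.6001, 0.0231, 0.073], [0.6116, -0.079, 0.073], [0.5901, -0.0813, 0.073]] [ 0.59573667 -0.0298818   0.073     ]
at [ 0.6056 -0.0763  0.2057] yaw 5.2 t 2.6 gap 0.0875 F [-0.9 -0.3 -0. ] tilt [ 0.006  0.005 -1.   ]
[[0.34, -0.08, 3.59], [0.34, -0.08, 3.59], [0.34, -0.08, 3.59], [0.34, -0.08, 3.59]] twist z -0.28
```

View pics/w1.png

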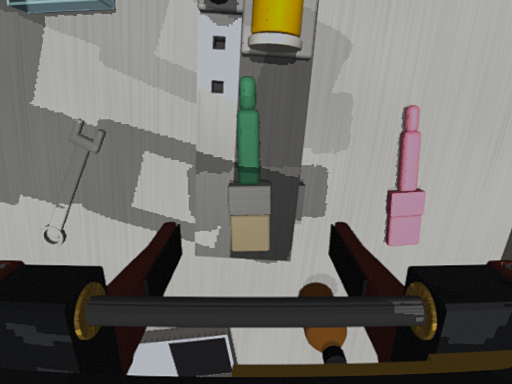

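Wrist view: the green handle is centred at (248,134) with the ferrule edge at row 183, so the brush origin is about (0.599,-0.065). This agrees with the top view, so I'll descend.

Emit:
{"op": "carry_out", "data": {"translation": [[0.4,-0.15,3.3],[0.4,-0.15,3.3],[0.4,-0.15,3.3],[0.4,-0.15,2],[0,0,1],[0,0,0]], "twist": [[0,0,-0.3],[0,0,-0.3],[0,0,-0.3],[0,0,-0.3],[0,0,0],[0,0,0]], "gripper": [1,1,0.6,0.5,0.4,0.3]}}

```text
clock: 3.35
position: [0.5952, -0.0539, 0.0749]
eef_rot: [[-0.118, 0.993, 0.005], [0.993, 0.118, 0.007], [0.006, 0.006, -1.0]]
force: [-0.7, 0.4, -0.3]
finger_gap: 0.0579
```

```bash
python3 -c "
from h import *
plan([.599,-.061,.0625],6.3,1)"
```

```text
at [ 0.5952 -0.0539  0.0749] yaw 6.8 t 3.35 gap 0.0579 F [-0.7  0.4 -0.3] tilt [ 0.005  0.007 -1.   ]
[[-0.75, 0.3, 1.24]] twist z 0.5
```

Emit:
{"op": "carry_out", "data": {"translation": [[-0.7,0.3,0.9],[0,0,0.3],[0,0,0]], "twist": [[-0.35,0.3,0.4],[0,0,0],[0,0,0]], "gripper": [0.3,0.3,0.3]}}

```text
clock: 3.72
position: [0.601, -0.0614, 0.0642]
eef_rot: [[-0.111, 0.994, 0.015], [0.994, 0.111, 0.012], [0.01, 0.016, -1.0]]
force: [0.3, 0.1, -0.2]
finger_gap: 0.0568
```

```bash
python3 -c "
from h import *
plan([.599,-.061,.0625],6.3,1)"
```

```text
at [ 0.601  -0.0614  0.0642] yaw 6.4 t 3.725 gap 0.0568 F [ 0.3  0.1 -0.2] tilt [ 0.015  0.012 -1.   ]
[[0.06, -0.2, 0.17]] twist z 0.07
```

Emit:
{"op": "carry_out", "data": {"translation": [[0,-0.15,0.15],[0,0,0],[0,0,0],[0,0,0],[0,0,0],[0,0,0]], "twist": [[0.9,-0.6,0],[0,0,0],[0,0,0],[0,0,0],[0,0,0],[0,0,0]], "gripper": [0,-1,-1,-1,-1,-1]}}

```text
clock: 4.47
position: [0.6, -0.0617, 0.0633]
eef_rot: [[-0.111, 0.994, 0.001], [0.994, 0.111, -0.001], [-0.001, 0.001, -1.0]]
force: [0.1, -0.2, -0.4]
finger_gap: 0.0218
```

Run:
```python
s=open('h.py').read()
s=s.replace("'twist z',round(-dy/n,2))","'twist z',round(-dy/n,2),'tilt fix total',np.degrees([R[:,1]@[R[0,2],R[1,2],0],-R[:,0]@[R[0,2],R[1,2],0]]).round(2))")
open('h.py','w').write(s)
from h import *
plan([.599,-.061,.18],6.3,3)
```

```text
at [ 0.6    -0.0617  0.0633] yaw 6.4 t 4.475 gap 0.0218 F [ 0.1 -0.2 -0.4] tilt [ 0.001 -0.001 -1.   ]
[[0.03, -0.03, -3.89], [0.03, -0.03, -3.89], [0.03, -0.03, -3.89]] twist z 0.03 tilt fix total [0.04 0.07]
```

Emit:
{"op": "carry_out", "data": {"translation": [[0,0,-2],[0,0,-4],[0,0,-4],[0,0,-4],[0,0,0]], "twist": [[0,0,0],[0,0,0],[0,0,0],[0,0,0],[0,0,0]], "gripper": [-1,-1,-1,-1,-1]}}

```text
clock: 5.1
position: [0.5987, -0.0614, 0.2061]
eef_rot: [[-0.111, 0.994, -0.002], [0.994, 0.111, -0.0], [-0.0, -0.002, -1.0]]
force: [-0.3, 0.3, -1.3]
finger_gap: 0.0215
```

Run:
```python
from h import *
t,ci=snap('top')
# tray floor: bright, inside wall; print pad geometry & crop
plan([.473,-.396,.2],103.3,12)
w,_=snap('wrist','w2.png')
```

```text
at [ 0.5973 -0.0611  0.2041] yaw 6.4 t 5.15 gap 0.0222 F [-0.3 -0.  -0.9] tilt [-0.006  0.    -1.   ]
[[-2.66, -1.34, 0.03], [-2.44, -1.7, 0.03], [-2.18, -2.03, 0.03], [-1.88, -2.31, 0.03], [-1.53, -2.55, 0.03], [-1.16, -2.74, 0.03], [-0.76, -2.88, 0.03], [-0.35, -2.96, 0.03], [0.07, -2.98, 0.03], [0.49, -2.94, 0.03], [0.9, -2.84, 0.03], [1.29, -2.69, 0.03]] twist z -8.08 tilt fix total [-0.34 -0.06]
```

View pics/w2.png

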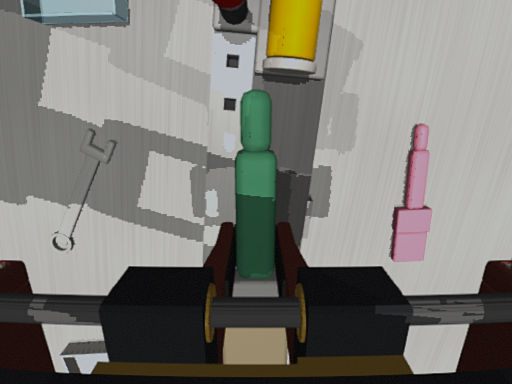

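The brush is held level between the fingers, with the handle at (256,180) and the bristles below at (255,345). Carrying it to the tray.

Emit:
{"op": "carry_out", "data": {"translation": [[-2.7,-1.3,0],[-2.4,-1.7,0],[-2.2,-2,0],[-1.9,-2.3,0],[-1.5,-2.6,0],[-1.2,-2.7,0],[-0.8,-2.9,0],[-0.4,-3,0],[0.1,-3,0],[0.5,-2.9,0]], "twist": [[0,0,-8.1],[0,0,-8.1],[0,0,-8.1],[0,0,-8.1],[0,0,-8.1],[0,0,-8.1],[0,0,-8.1],[0,0,-8.1],[0,0,-8.1],[0,0,-8.1]], "gripper": [-1,-1,-1,-1,-1,-1,-1,-1,-1,-1]}}

```text
clock: 6.45
position: [0.4847, -0.3428, 0.1804]
eef_rot: [[-0.999, -0.003, -0.042], [-0.004, 1.0, 0.02], [0.042, 0.02, -0.999]]
force: [0.5, -0.0, -0.7]
finger_gap: 0.0216
```

```bash
python3 -c "
from h import *
plan([.473,-.396,.18],103.3,4)"
```

```text
at [ 0.4847 -0.3428  0.1804] yaw 90.2 t 6.45 gap 0.0216 F [ 0.5 -0.  -0.7] tilt [-0.042  0.02  -0.999]
[[0.3, -1.33, 0.01], [0.37, -1.31, 0.01], [0.45, -1.29, 0.01], [0.52, -1.26, 0.01]] twist z -3.28 tilt fix total [ 1.16 -2.38]
```

Emit:
{"op": "carry_out", "data": {"translation": [[0.3,-1.3,0],[0.4,-1.3,0],[0.4,-1.3,0],[0.5,-1.3,0],[0,0,0],[0,0,0]], "twist": [[0.3,-0.6,-3.3],[0.3,-0.6,-3.3],[0.3,-0.6,-3.3],[0.3,-0.6,-3.3],[0,0,0],[0,0,0]], "gripper": [-1,-1,-1,-1,-1,-1]}}

```text
clock: 7.2
position: [0.4659, -0.3938, 0.1666]
eef_rot: [[-0.972, -0.235, -0.012], [-0.236, 0.972, 0.02], [0.007, 0.022, -1.0]]
force: [-0.1, -0.3, -0.9]
finger_gap: 0.0219
```

Run:
```python
from h import *
plan([.473,-.396,.02],103.3,5)
w,ci=snap('wrist','w3.png'); t,ct=snap('top')
h=cv2.cvtColor(w,cv2.COLOR_RGB2HSV)
c=t[160:270,300:400]; c=cv2.resize(c,None,fx=4.5,fy=4.5,interpolation=cv2.INTER_CUBIC)
print(c.shape); 
o=np.zeros((384*1,800,3),np.uint8); o[:,:450]=cv2.resize(c,(450,495))[:384]; o[:262,450:]=cv2.resize(w,(350,262))
cv2.imwrite('pics/v3.png',o[:,:,::-1])
```

```text
at [ 0.4659 -0.3938  0.1666] yaw 103.6 t 7.2 gap 0.0219 F [-0.1 -0.3 -0.9] tilt [-0.012  0.02  -1.   ]
[[-0.13, -0.08, 2.93], [-0.13, -0.08, 2.93], [-0.13, -0.08, 2.93], [-0.13, -0.08, 2.93], [-0.13, -0.08, 2.93]] twist z 0.06 tilt fix total [ 1.29 -0.42]
(495, 450, 3)
```

View pics/v3.png

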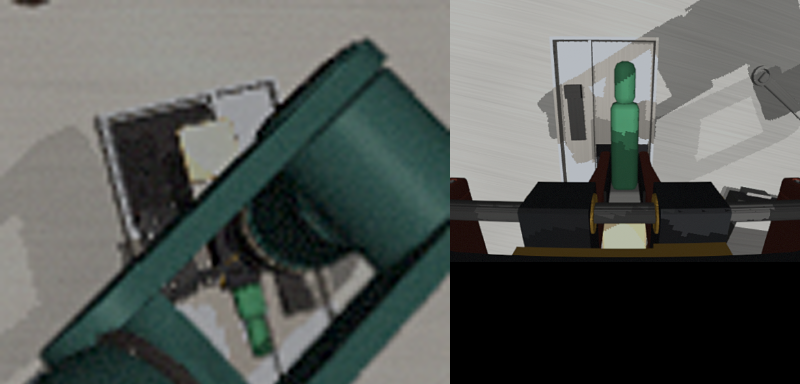

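The wrist view shows the brush (handle column 624) centred between the divider (591) and the wall (655) and parallel to the tray; the bristles are over the pad. Lowering.

Emit:
{"op": "carry_out", "data": {"translation": [[-0.2,-0.1,3],[-0.2,-0.1,3],[-0.2,-0.1,3],[-0.1,-0.1,3],[0,0,1.5],[0,0,0],[0,0,0]], "twist": [[0.4,-0.1,0],[0.4,-0.1,0],[0.4,-0.1,0],[0,0,0],[0,0,0],[0,0,0],[0,0,0]], "gripper": [-1,-1,-1,-1,-1,-1,-1]}}

```text
clock: 8.18
position: [0.477, -0.3938, 0.0308]
eef_rot: [[-0.971, -0.237, 0.002], [-0.237, 0.971, -0.003], [-0.001, -0.004, -1.0]]
force: [0.3, -0.2, -0.3]
finger_gap: 0.022
```

```bash
python3 -c "
from h import *
plan([.473,-.396,.0093],103.3,1)"
```

```text
at [ 0.477  -0.3938  0.0308] yaw 103.7 t 8.175 gap 0.022 F [ 0.3 -0.2 -0.3] tilt [ 0.002 -0.003 -1.   ]
[[0.44, -0.12, 2.15]] twist z 0.42 tilt fix total [-0.22  0.06]
```

Emit:
{"op": "carry_out", "data": {"translation": [[0.2,-0.1,1.2],[0,0,0.7],[0,0,0.2],[0,0,0]], "twist": [[0,0,0.3],[0,0,0],[0,0,0],[0,0,0]], "gripper": [-1,-1,-1,-1]}}

```text
clock: 8.68
position: [0.4762, -0.3968, 0.0105]
eef_rot: [[-0.973, -0.231, 0.004], [-0.231, 0.973, -0.006], [-0.003, -0.007, -1.0]]
force: [0.2, -0.3, -0.3]
finger_gap: 0.0217
```

```bash
python3 -c "
from h import *
plan([.473,-.396,.0093],103.3,1)"
```

```text
at [ 0.4762 -0.3968  0.0105] yaw 103.4 t 8.675 gap 0.0217 F [ 0.2 -0.3 -0.3] tilt [ 0.004 -0.006 -1.   ]
[[0.29, 0.15, 0.12]] twist z 0.07 tilt fix total [-0.41  0.17]
```

Emit:
{"op": "carry_out", "data": {"translation": [[0,0,0.1],[0,0,0],[0,0,0],[0,0,0],[0,0,0],[0,0,-1.5],[0,0,-4],[0,0,-5],[0,0,-5],[0,0,-2]], "twist": [[0,0,0],[0,0,0],[0,0,0],[0,0,0],[0,0,0],[0,0,0],[0,0,0],[0,0,0],[0,0,0],[0,0,0]], "gripper": [-1,-0.4,0,0,0,0,0,0,0,0]}}

```text
clock: 9.93
position: [0.4751, -0.3953, 0.1928]
eef_rot: [[-0.973, -0.231, 0.004], [-0.231, 0.973, -0.006], [-0.003, -0.007, -1.0]]
force: [-0.3, -0.1, -0.0]
finger_gap: 0.0441
```

Run:
```python
from h import *
w,ci=snap('wrist','w4.png')
h=cv2.cvtColor(w,cv2.COLOR_RGB2HSV); H,S,V=[h[:,:,i].astype(int) for i in range(3)]
m=((H>45)&(H<85)&(S>100)&(V>40)).astype(np.uint8)
n,l,st,c=cv2.connectedComponentsWithStats(m);i=1+np.argmax(st[1:,4])
r=cv2.minAreaRect(np.argwhere(l==i)[:,::-1].astype(np.float32));print([onz(ci,q,.015).round(4).tolist() for q in cv2.boxPoints(r)])
plan([.561,.090,.23],90,14)
```

```text
[[0.3969, -0.4237, 0.015], [0.3924, -0.4048, 0.015], [0.4917, -0.3803, 0.015], [0.4966, -0.4008, 0.015]]
at [ 0.4758 -0.396   0.1947] yaw 103.4 t 9.975 gap 0.044 F [ 1.2 -0.1  0.9] tilt [ 0.006 -0.008 -1.   ]
[[-1.4, 3.24, -0.25], [-1.34, 3.26, -0.25], [-1.29, 3.28, -0.25], [-1.23, 3.3, -0.25], [-1.18, 3.32, -0.25], [-1.12, 3.34, -0.25], [-1.07, 3.36, -0.25], [-1.01, 3.38, -0.25], [-0.95, 3.39, -0.25], [-0.9, 3.41, -0.25], [-0.84, 3.42, -0.25], [-0.78, 3.44, -0.25], [-0.72, 3.45, -0.25], [-0.67, 3.46, -0.25]] twist z 0.96 tilt fix total [-0.53  0.24]
```

View pics/w4.png

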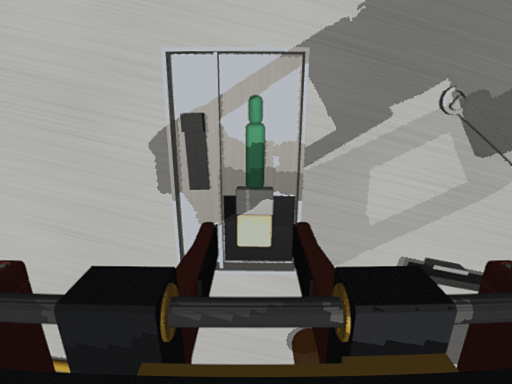

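The brush lies flat and released in the wide compartment (column 255 between 220 and 303), bristle end over the black pad. Moving on to the knob.

Emit:
{"op": "carry_out", "data": {"translation": [[-1.4,3.6,-0.3],[-1.4,3.6,-0.3],[-1.4,3.6,-0.3],[-1.3,3.7,-0.3],[-1.3,3.7,-0.3],[-1.2,3.7,-0.3],[-1.1,3.7,-0.3],[-1.1,3.7,-0.3],[-1,3.8,-0.3],[-1,3.8,-0.3]], "twist": [[0,0,1],[0,0,1],[0,0,1],[0,0,1],[0,0,1],[0,0,1],[0,0,1],[0,0,1],[0,0,1],[0,0,1]], "gripper": [0,0,0.5,1,1,1,1,1,1,1]}}

```text
clock: 11.22
position: [0.5401, -0.0029, 0.2243]
eef_rot: [[-0.999, -0.048, 0.009], [-0.048, 0.999, -0.011], [-0.008, -0.011, -1.0]]
force: [0.2, -0.1, -0.0]
finger_gap: 0.0874
```

```bash
python3 -c "
from h import *
plan([.55,.05,.23],90,3)"
```

```text
at [ 0.5401 -0.0029  0.2243] yaw 92.7 t 11.225 gap 0.0874 F [ 0.2 -0.1 -0. ] tilt [ 0.009 -0.011 -1.   ]
[[-0.41, 1.75, -0.19], [-0.38, 1.75, -0.19], [-0.36, 1.76, -0.19]] twist z 0.91 tilt fix total [-0.65  0.48]
```

Emit:
{"op": "carry_out", "data": {"translation": [[-2,2.5,-0.7],[-2,2.5,-0.7],[-2,2.5,-0.7],[-1.8,1.5,-0.4],[0,0,0],[0,0,0]], "twist": [[-0.2,0.2,0.9],[-0.2,0.2,0.9],[-0.2,0.1,0.9],[0,0,0],[0,0,0],[0,0,0]], "gripper": [1,1,1,1,1,1]}}

```text
clock: 11.98
position: [0.6142, 0.0952, 0.2489]
eef_rot: [[-1.0, -0.003, -0.004], [-0.003, 1.0, -0.0], [0.004, -0.0, -1.0]]
force: [-0.3, -0.4, -0.1]
finger_gap: 0.0874
```

Run:
```python
from h import *
w,ci=snap('wrist','w5.png')
h=cv2.cvtColor(w,cv2.COLOR_RGB2HSV); H,S,V=[h[:,:,i].astype(int) for i in range(3)]
m=(((H<8)|(H>172))&(S>150)&(V>60)).astype(np.uint8); m[:,:110]=0;m[:,400:]=0
n,l,st,c=cv2.connectedComponentsWithStats(m)
for i in range(1,n):
    if st[i,4]>100: print(st[i],c[i].round(1),onz(ci,c[i],.16).round(4))
plan([.561,.090,.137],90,5)
print(np.round(ci['T'],3).tolist())
```

```text
[ 232  114   35   38 1011] [249.2 132.9] [0.5603 0.0915 0.16  ]
at [0.6142 0.0952 0.249 ] yaw 90.2 t 12.025 gap 0.088 F [ 0.8 -0.1  0.2] tilt [-0.004 -0.    -1.   ]
[[1.06, -0.1, 2.24], [1.06, -0.1, 2.24], [1.06, -0.1, 2.24], [1.06, -0.1, 2.24], [1.06, -0.1, 2.24]] twist z 0.04 tilt fix total [-0.01 -0.2 ]
[[-0.004, 0.958, 0.285, 0.534], [1.0, 0.004, 0.0, 0.096], [-0.001, 0.285, -0.958, 0.411], [0.0, 0.0, 0.0, 1.0]]
```

View pics/w5.png

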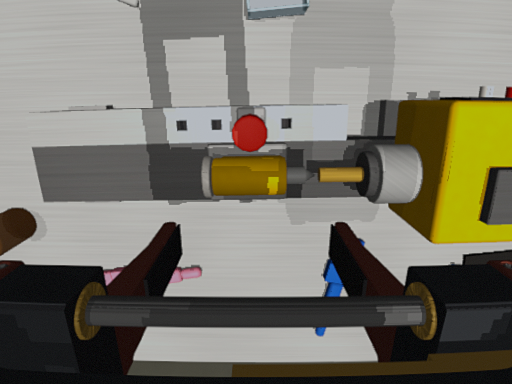

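Wrist view: the red knob is at (249,133), about (0.560,0.091), which agrees with the two fixed views. The next hole is at (216,124). First move over the knob, then descend.

Emit:
{"op": "carry_out", "data": {"translation": [[2,-0.1,1],[2,-0.1,1],[1.4,-0.1,1.5],[0,0,1],[0,0,0],[0,0,0]], "twist": [[0,-0.2,0],[0,0,0],[0,0,0],[0,0,0],[0,0,0],[0,0,0]], "gripper": [1,1,1,1,1,1]}}

```text
clock: 12.78
position: [0.5565, 0.0881, 0.203]
eef_rot: [[-1.0, 0.001, -0.0], [0.001, 1.0, -0.001], [0.0, -0.001, -1.0]]
force: [-0.0, -0.4, 1.2]
finger_gap: 0.0881
```

```bash
python3 -c "
from h import *
plan([.5605,.091,.137],90,4)"
```

```text
at [0.5565 0.0881 0.203 ] yaw 89.9 t 12.775 gap 0.0881 F [-0.  -0.4  1.2] tilt [-0.    -0.001 -1.   ]
[[-0.1, 0.07, 1.65], [-0.1, 0.07, 1.65], [-0.1, 0.07, 1.65], [-0.1, 0.07, 1.65]] twist z -0.02 tilt fix total [-0.07 -0.02]
```

Emit:
{"op": "carry_out", "data": {"translation": [[-0.2,0.1,2],[-0.2,0.1,2],[0,0.1,1.5],[0,0,0.8],[0,0,0],[0,0,0]], "twist": [[0,0,0],[0,0,0],[0,0,0],[0,0,0],[0,0,0],[0,0,0]], "gripper": [1,1,1,0.6,0.2,0]}}

```text
clock: 13.52
position: [0.5657, 0.091, 0.1411]
eef_rot: [[-1.0, 0.001, 0.007], [0.001, 1.0, -0.001], [-0.007, -0.001, -1.0]]
force: [-0.4, -0.4, 0.1]
finger_gap: 0.0616
```

```bash
python3 -c "
from h import *
plan([.5605,.091,.137],90,1)"
```

```text
at [0.5657 0.091  0.1411] yaw 89.9 t 13.525 gap 0.0616 F [-0.4 -0.4  0.1] tilt [ 0.007 -0.001 -1.   ]
[[0.52, -0.0, 0.41]] twist z -0.08 tilt fix total [-0.06  0.4 ]
```

Emit:
{"op": "carry_out", "data": {"translation": [[0.45,0,0.3],[0,0,0],[0,0,0],[0,0,0],[0,0,0],[0,0,0]], "twist": [[0,0.4,0],[0,0,0],[0,0,0],[0,0,0],[0,0,0],[0,0,0]], "gripper": [-0.1,-1,-1,-1,-1,-1]}}

```text
clock: 14.28
position: [0.5615, 0.091, 0.1391]
eef_rot: [[-1.0, 0.001, 0.002], [0.001, 1.0, -0.001], [-0.002, -0.001, -1.0]]
force: [0.5, -0.1, -0.6]
finger_gap: 0.0295
```

```bash
python3 -c "
from h import *
plan([.5605,.091,.153],90,2)"
```

```text
at [0.5615 0.091  0.1391] yaw 89.9 t 14.275 gap 0.0295 F [ 0.5 -0.1 -0.6] tilt [ 0.002 -0.001 -1.   ]
[[0.05, 0.0, -0.7], [0.05, 0.0, -0.7]] twist z -0.04 tilt fix total [-0.06  0.09]
```

Gripped (30 mm gap). TCP z with the pin home is 0.1391. Pulling up about 16 mm.

Emit:
{"op": "carry_out", "data": {"translation": [[0,0,-0.8],[0,0,-0.8],[0,0,0],[0,0,0]], "twist": [[0,0,0],[0,0,0],[0,0,0],[0,0,0]], "gripper": [-1,-1,-1,-1]}}

```text
clock: 14.78
position: [0.5614, 0.091, 0.1549]
eef_rot: [[-1.0, 0.001, 0.001], [0.001, 1.0, -0.001], [-0.001, -0.001, -1.0]]
force: [2.0, -0.3, -8.2]
finger_gap: 0.0294
```

```bash
python3 -c "
from h import *
plan([.562,.051,.155],90,4)"
```

```text
at [0.5614 0.091  0.1549] yaw 89.9 t 14.775 gap 0.0294 F [ 2.  -0.3 -8.2] tilt [ 0.001 -0.001 -1.   ]
[[-0.02, -1.0, -0.0], [-0.02, -1.0, -0.0], [-0.02, -1.0, -0.0], [-0.01, -1.0, -0.0]] twist z -0.02 tilt fix total [-0.05  0.05]
```

Emit:
{"op": "carry_out", "data": {"translation": [[0,-0.8,0],[0,-1,0],[0,-1,0],[0,-0.8,0],[0,0,0],[0,0,0]], "twist": [[0,0,0],[0,0,0],[0,0,0],[0,0,0],[0,0,0],[0,0,0]], "gripper": [-1,-1,-1,-1,-1,-1]}}

```text
clock: 15.52
position: [0.5622, 0.0528, 0.1546]
eef_rot: [[-1.0, 0.003, 0.002], [0.003, 1.0, 0.001], [-0.002, 0.001, -1.0]]
force: [2.9, 2.5, -7.7]
finger_gap: 0.0294
```

```bash
python3 -c "
from h import *
plan([.562,.051,.155],90,1)"
```

```text
at [0.5622 0.0528 0.1546] yaw 89.9 t 15.525 gap 0.0294 F [ 2.9  2.5 -7.7] tilt [ 0.002  0.001 -1.   ]
[[0.02, -0.18, -0.04]] twist z -0.15 tilt fix total [0.04 0.13]
```

Emit:
{"op": "carry_out", "data": {"translation": [[0.05,-0.2,0],[0,0,0],[0,0,0]], "twist": [[0,0,0],[0,0,0],[0,0,0]], "gripper": [-1,-1,-1]}}

```text
clock: 15.9
position: [0.5622, 0.0508, 0.1548]
eef_rot: [[-1.0, 0.002, 0.003], [0.002, 1.0, 0.0], [-0.003, 0.0, -1.0]]
force: [3.5, 1.0, -7.6]
finger_gap: 0.0293
```

```bash
python3 -c "
from h import *
plan([.562,.051,.139],90,2)"
```

```text
at [0.5622 0.0508 0.1548] yaw 89.9 t 15.9 gap 0.0293 F [ 3.5  1.  -7.6] tilt [ 0.003  0.    -1.   ]
[[0.01, 0.01, 0.79], [0.01, 0.01, 0.79]] twist z -0.05 tilt fix total [0.01 0.2 ]
```

Emit:
{"op": "carry_out", "data": {"translation": [[0,0,0.7],[0,0,0.5],[0,0,0.3],[0,0,0.1],[0,0,0]], "twist": [[0,0,0],[0,0,0],[0,0,0],[0,0,0],[0,0,0]], "gripper": [-1,-1,-1,-1,-1]}}

```text
clock: 16.52
position: [0.5623, 0.0508, 0.1392]
eef_rot: [[-1.0, 0.001, 0.004], [0.001, 1.0, -0.0], [-0.004, -0.0, -1.0]]
force: [2.1, 0.6, -4.8]
finger_gap: 0.0296
```

```bash
python3 -c "
from h import *
plan([.562,.051,.139],90,2)"
```

```text
at [0.5623 0.0508 0.1392] yaw 89.9 t 16.525 gap 0.0296 F [ 2.1  0.6 -4.8] tilt [ 0.004 -0.    -1.   ]
[[0.01, 0.01, 0.01], [0.01, 0.01, 0.01]] twist z -0.04 tilt fix total [-0.01  0.22]
```

The pin is in the hole (15.6 mm lower), but the arm still carries the spring force, so I'll press it down until it seats on the stop.

Emit:
{"op": "carry_out", "data": {"translation": [[0,0,0.1],[0,0,0],[0,0,0.1],[0,0,0]], "twist": [[0,0,0],[0,0,0],[0,0,0],[0,0,0]], "gripper": [-1,-1,-1,-1]}}

```text
clock: 17.02
position: [0.5623, 0.0508, 0.1391]
eef_rot: [[-1.0, 0.001, 0.005], [0.001, 1.0, -0.0], [-0.005, -0.0, -1.0]]
force: [1.3, 0.4, -3.0]
finger_gap: 0.0295
```

```bash
python3 -c "
from h import *
plan([.562,.051,.139],90,2)"
```

```text
at [0.5623 0.0508 0.1391] yaw 89.9 t 17.025 gap 0.0295 F [ 1.3  0.4 -3. ] tilt [ 0.005 -0.    -1.   ]
[[0.02, 0.01, 0.01], [0.02, 0.01, 0.01]] twist z -0.04 tilt fix total [-0.02  0.27]
```

Emit:
{"op": "carry_out", "data": {"translation": [[0,0,0.4],[0,0,0.4],[0,0,0.3]], "twist": [[0,0,0],[0,0,0],[0,0,0]], "gripper": [-1,-1,-1]}}

```text
clock: 17.4
position: [0.5632, 0.0508, 0.1384]
eef_rot: [[-1.0, 0.001, 0.009], [0.001, 1.0, -0.001], [-0.009, -0.001, -1.0]]
force: [-7.7, 0.7, 21.1]
finger_gap: 0.0296
```

Run:
```python
from h import *
plan([.562,.051,.139],90,2)
t,ci=snap('top'); s,cs=snap('scene')
h=cv2.cvtColor(t,cv2.COLOR_RGB2HSV); m=((h[:,:,0]>45)&(h[:,:,0]<85)&(h[:,:,1]>100)&(h[:,:,2]>40)).astype(np.uint8); m[:, :310]=0; m[:170]=0;m[265:]=0;m[:,385:]=0
n,l,st,c=cv2.connectedComponentsWithStats(m);i=1+np.argmax(st[1:,4]);print('green',st[i],onz(ci,c[i],.015))
c1=cv2.resize(t[120:280,100:400],None,fx=2.6,fy=2.6,interpolation=cv2.INTER_CUBIC)
cv2.imwrite('pics/f1.png',c1[:,:,::-1])
o=cv2.resize(s[120:270,110:430],None,fx=2.5,fy=2.5,interpolation=cv2.INTER_CUBIC);cv2.imwrite('pics/f2.png',o[:,:,::-1])
```

```text
at [0.5632 0.0508 0.1384] yaw 89.9 t 17.4 gap 0.0296 F [-7.7  0.7 21.1] tilt [ 0.009 -0.001 -1.   ]
[[0.06, 0.01, -0.03], [0.06, 0.01, -0.03]] twist z -0.03 tilt fix total [-0.06  0.53]
green [341 211  10  28 131] [ 0.45069046 -0.40295576  0.015     ]
```

View pics/f2.png

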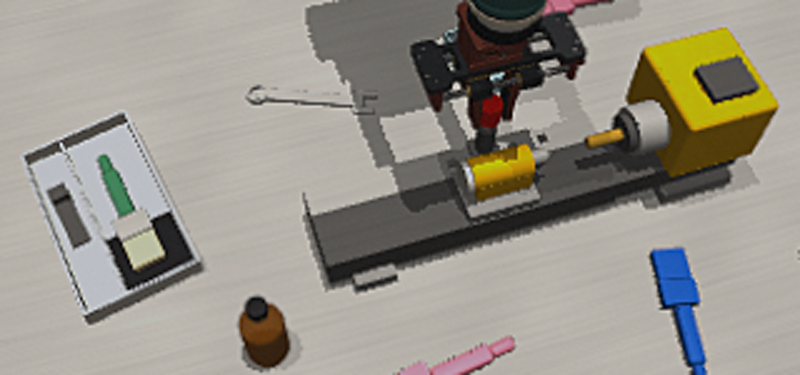

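The push reached 21 N with less than 1 mm of motion, so the pin is on its home stop. The picture shows the tailstock one hole away, the brush flat in the tray and the bystanders untouched. I'll ease the push and let it rest.

Emit:
{"op": "carry_out", "data": {"translation": [[0,0,0],[0,0,0.05],[0,0,0.05]], "twist": [[0,0,0],[0,0,0],[0,0,0]], "gripper": [-1,-1,-1]}}

```text
clock: 17.88
position: [0.5631, 0.0508, 0.1386]
eef_rot: [[-1.0, 0.001, 0.01], [0.001, 1.0, -0.001], [-0.01, -0.001, -1.0]]
force: [-2.7, 0.8, 10.4]
finger_gap: 0.0293
```

Run:
```python
from h import *
s=read_state();print(s['clock'],s['position'],s['force'],s['finger_gap'],np.abs(s['joint_vel']).max())
z=s['position'][2]
if z<.1402 and abs(s['position'][1]-.051)<.0015 and -6<s['force'][2]<25 and .028<s['finger_gap']<.031: print(finish_job())
```

```text
17.875 [0.56309786 0.05075034 0.13856302] [-2.65622939  0.75673234 10.37611535] 0.029310562972046504 0.0019551164063845695
the job is handed in; nothing more can be done
None
```

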